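# Fetch the sensor box from behind the packed specimens on the climate-chamber tray

## Task

The flat metal sensor box lies on the perforated steel chamber tray behind a row of three upright specimens (relay, capacitor, heat sink): first stand all three specimens on the plain grey mat, leaving the box where it is, then move the box into the black cradle, flat on the floor between its four corner stops, while the three wait on the mat. Then put every specimen back on the tray, upright and turned as before, in the same spot where that specimen stood at the start. Do not tip over any specimen, and leave the mouse, the tape roll and the screwdriver alone.

Things in the scene. Friction and masses are not known exactly. Their poses are not given: they have to be found in the camera images.
- sensor_box_mid (a point): centre (17 mm above its underside) of the sensor box: loose flat die-cast aluminium box, 60 mm along its x, 92 mm along its y, 34 mm high, 0.32 kg, two brass connectors (12 mm diameter, 10 mm long) on its +y end. Lies on the tray behind the row, length along the row. Grip across its 60 mm; the finger on the row's side has room only once the row is gone. z up
- relay_mid (a point): centre (45 mm above its underside) of the relay module: loose upright white plastic block, 44 mm along its x, 36 mm along its y, 90 mm high, 0.2 kg, four dark screw heads on its flat top. Stands in the row; its x points across the row towards the sensor box. Grip along its x, near the top, so that the fingers pass over the box. z up
- capacitor_mid (a point): centre (43 mm above its underside) of the capacitor: loose upright black cylinder, 44 mm diameter, 86 mm high, plus two 6 mm high steel terminal studs on top, 0.22 kg. Stands in the row; its x points across the row towards the sensor box. Grip along its x, near the top. z up
- heatsink_mid (a point): centre (40 mm above its underside) of the heat sink: loose upright bare aluminium block of six vertical fins, 44 mm along its x (the outer fins are flat faces across x), 40 mm along its y, 80 mm high, 0.25 kg. Stands in the row; its x points across the row towards the sensor box. Grip along its x, near the top. z up
- tray: chamber tray: fixed perforated steel plate, top 6 mm above the work surface, x -85 to +100 mm, y -110 to +110 mm about its origin on the work surface; a lip 6 mm above the plate along the +x edge and both y edges. The row stands along y at about x = -45 mm, y = -62, 0, +62 mm (in any order, 15 to 30 mm apart); the sensor box at about x = +18, y = 0, about 10 mm behind the row. Yaw varies
- mat: set-aside mat: fixed flat grey rubber mat, 130 mm along its x, 240 mm along its y, 4 mm thick, origin at the centre of its underside on the work surface. Room for the three specimens in a line along its y. A specimen is on the mat when its centre is over it and it stands upright on it
- cradle: measuring cradle: fixed black plate, 100 mm (x) by 135 mm (y), floor 8 mm above the work surface, four L-shaped brass corner stops 8 mm above the floor around a seat of 76 mm (x) by 108 mm (y), open in the middle of each side (76 mm free on the long sides, 56 mm on the ends). Origin at its centre on the work surface. The box goes in with its length along y, connectors at either end
- mouse: black computer mouse (bystander, loose), 100 x 60 mm, 32 mm high, beyond the work; origin on its underside
- tape: roll of amber tape lying flat (bystander, loose), 80 mm diameter, 25 mm high, beyond the work; origin at the centre of its underside
- screwdriver: screwdriver (bystander, loose) lying beyond the work, about 200 mm long; origin on its underside

How it is judged:
By the outcome, as a careful person would: the job done as asked, in the order asked, and still so for the second after the job is handed in, with the robot touching nothing.
It also fails if it takes over 144 s, if anything falls off the work surface, if the arm or the gripper's body presses on something with over 40 N, if the wrist force passes 120 N, or if a joint passes its speed limit or range.

## Robot

A 7-joint arm with a two-finger parallel gripper is mounted at the origin on the work surface. World frame = base frame: x ahead of the robot, y to its left, z up, the work surface at z = 0. Lengths are in m, angles in rad, forces in N, time in s.
With the tool pointing down it reaches from about 0.425 to 0.95 m from the base axis. Payload 4.7 kg.
Tool frame: the origin (TCP) lies between the finger pads; the fingertips stand 25 mm ahead of it and the grasp point (between the pads) lies 6 mm ahead of it; x points along the fingers, z is the direction in which the jaws open and shut, and the axes are right-handed (so a half turn about x gives the same grasp; the last joint's range is limited). The gripper opens to 85 mm and grips with 20 to 120 N. Pads are 22 mm wide; open, the fingers measure 114 mm over their backs; the gripper's body (76 mm by 85 mm) begins 54 mm behind the grasp point. The pads swing forward as they close: fully open they stand 13 mm farther back than shut.
Start: joints at [1.165, 0.469, -0.049, 1.532, 0.024, 1.141, -0.082], TCP at [0.248, -0.628, 0.256] pointing down, gripper open.
Joint ranges: [-2.59, 2.59], [-0.33, 1.99], [-1.39, 1.29], [0.1, 2.45], [-1.04, 4.18], [0.21, 1.99], [-2.66, 2.66]. Speed limits (rad/s): [2.57, 2.57, 3.14, 3.14, 3.14, 3.14, 3.14].

## Interface

Orientations are given as a 3x3 rotation matrix whose columns are the frame's x, y, z axes.
In Python, from rig import * gives the robot as it stands. Calls block until the motion is done:
- movep(position, orientation): joint-space move of the TCP to a pose.
- move_l(position, attitude=None, feed=0.15, until_force=None): straight line of the TCP; attitude=None keeps the orientation; feed is the mean speed in m/s. With until_force (N) it stops when the force on the tool has changed by that much, and returns True; else False.
- move_joints(angles): joint-space move.
- command_gripper(opening, newtons=None): finger opening in m; newtons is the grip in N (None keeps the last); returns when the fingers have stopped.
- sleep(seconds).
- inverse_kinematics(position, orientation): joint angles nearest the present ones, or None.
- sense(): the state.
- camera(name): name is "side" or "top"; returns (picture, depth): 384x512x3 uint8, red, green, blue; 384x512 float32, m along the optical axis (not along the pixel's ray), 0 where there is no reading.
- camera_params(name): a dict with "K" (3x3 intrinsics, pixels), "position" and "rotation" of the camera in the world. Camera axes: x right, y down, z forward; pixel columns grow to the right and rows downward; lengths in m; the calibration is good to about 2 mm. A picture is of the moment at which its call begins. camera_params takes no time and is no camera call.
A pose or a line that the arm cannot do raises Unreachable and nothing moves.
- finish_job(): hands the job in, once; it reports no verdict.
The state is a dict: "time_s": time; "joint_pos": joint angles; "qd": joint speeds; "joint_efforts": joint torques, N m; "position": TCP position; "tcp_rot": TCP orientation; "wrist_force": force on the tool from outside, world axes, zero at the start; "ft_torque": the same for the moment, N m; "finger_gap": finger opening in m.
Only numpy, scipy, OpenCV 4.12 (cv2) and the standard library are available. Lean on these libraries where they do the work, as an engineer would, in place of code of your own. Each camera call takes 0.05 s, during which the arm holds its last target. There are 200 camera calls.

## Working session

There is one attempt and no reset: what is moved stays moved. The work goes in short steps, each a Python script; the robot and the scene stay as the last script left them, time stands still between calls to the robot, and variables do not carry over. Pictures are saved under pics/ and viewed, about 12 in all and at most 16, crops included, and the job is handed in when it is done.

```bash
ls; mkdir -p pics
python3 - <<'E'
from rig import *
import cv2,numpy as np
for n in("top","side"):
    p,d=camera(n); cv2.imwrite(f"pics/{n}0.png",p[:,:,::-1]); np.savez(f"{n}0.npz",p=p,d=d)
    c=camera_params(n); print(n,c)
s=sense(); print(s["time_s"],s["position"],s["tcp_rot"],s["finger_gap"])
E
```

```text
pics
top {'K': array([[475.38293904,   0.        , 253.81186874],
       [  0.        , 475.38293904, 184.94582717],
       [  0.        ,   0.        ,   1.        ]]), 'position': array([ 0.49054937, -0.03434888,  1.26402727]), 'rotation': array([[-8.39190921e-04, -9.94714249e-01,  1.02678425e-01],
       [-9.99822428e-01,  2.76760601e-03,  1.86400915e-02],
       [-1.88257380e-02, -1.02644549e-01, -9.94539938e-01]])}
side {'K': array([[381.31236801,   0.        , 251.0583301 ],
       [  0.        , 381.31236801, 193.38568431],
       [  0.        ,   0.        ,   1.        ]]), 'position': array([ 0.52489013, -0.82400253,  0.81127809]), 'rotation': array([[ 0.99486452, -0.07469077,  0.06830717],
       [-0.10080033, -0.67007265,  0.73541956],
       [-0.00915828, -0.73852822, -0.67416037]])}
0.1 [ 0.24816326 -0.6272251   0.25537641] [[-6.94882055e-04  9.29872272e-01  3.67881875e-01]
 [ 1.59612517e-03  3.67882527e-01 -9.29870904e-01]
 [-9.99998485e-01 -5.89650855e-05 -1.73982750e-03]] 0.08560087058210553
```

View pics/top0.png

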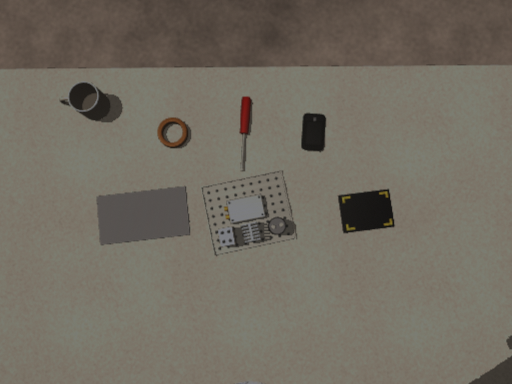

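View pics/side0.png

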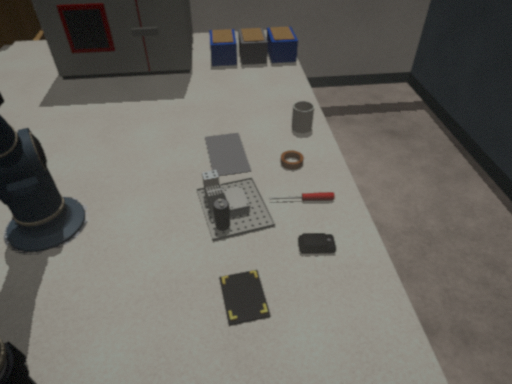

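The top view shows the mat at (143,215), the tray at (250,213), and the cradle at (366,211). The row is relay (226,236), heat sink (253,233) and capacitor (278,226), with the box at (246,209). The side view agrees. Next I'll measure with the depth image.

```bash
cat > h.py <<'E'
import numpy as np,cv2
from rig import *
def cloud(n,d):
    c=camera_params(n);v,u=np.mgrid[0:384,0:512]
    r=np.stack([(u-c["K"][0,2])/c["K"][0,0],(v-c["K"][1,2])/c["K"][1,1],np.ones(u.shape)],-1)*d[...,None]
    return r@c["rotation"].T+c["position"]
def ray(n,uv,z):
    c=camera_params(n);uv=np.atleast_2d(uv).astype(float)
    r=np.c_[uv,np.ones(len(uv))]@np.linalg.inv(c["K"]).T@c["rotation"].T
    return (c["position"]+r*((z-c["position"][2])/r[:,2])[:,None])[:,:2]
def rect(pts):
    (c,s,a)=cv2.minAreaRect((np.asarray(pts)*1000).astype(np.float32)); return np.round(c,1),np.round(s,1),round(a,1)
def blobs(n,mask,z,amin=30):
    k,l,st,ce=cv2.connectedComponentsWithStats(mask.astype(np.uint8))
    for i in range(1,k):
        if st[i,4]<amin: continue
        v,u=np.where(l==i); print(n,"px",np.round(ce[i]),st[i,4],"rect(mm)",*rect(ray(n,np.c_[u,v],z)))
E
python3 - <<'E'
from h import *
f=np.load("top0.npz");p,d=f["p"],f["d"];P=cloud("top",d)
Z=P[...,2]; print("table z",np.median(Z[280:330,150:350]),"nodata",(d==0).mean())
roi=np.zeros(d.shape,bool);roi[165:262,195:305]=1
for lo,hi in((.03,.05),(.075,.11)):
    m=roi&(Z>lo)&(Z<hi)
    k,l,st,ce=cv2.connectedComponentsWithStats(m.astype(np.uint8))
    for i in range(1,k):
        if st[i,4]>25: q=P[l==i]; print(lo,np.round(ce[i]),st[i,4],"z",np.round(np.percentile(q[:,2],[10,50,90])*1e3),rect(q[:,:2]))
hsv=cv2.cvtColor(p,cv2.COLOR_RGB2HSV); 
print("px mat",p[215,143],"table",p[300,250],"cradle",p[211,366])
M=np.zeros(d.shape,bool);M[170:260,80:200]=1
blobs("mat",0,0) if 0 else None
g=p.astype(int).sum(2)
blobs("top",M&(g<300)&(g>150),.004,500)
M[:]=0;M[180:240,330:405]=1; yel=(hsv[...,1]>110)&(hsv[...,2]>70)
blobs("top",M&((g<180)|yel),.008,500); blobs("top",M&yel,.016,5)
M[:]=0;M[165:262,195:305]=1
c=cv2.resize(p[165:262,195:305],None,fx=7,fy=6*7/6,interpolation=cv2.INTER_CUBIC)[:600]
cv2.imwrite("pics/crop.png",np.clip(c[...,::-1].astype(float)*1.3,0,255)[:600])
f=np.load("side0.npz");p,d=f["p"],f["d"]
cv2.imwrite("pics/crops.png",cv2.resize(p[155:245,185:285],None,fx=6,fy=6,interpolation=cv2.INTER_CUBIC)[...,::-1])
E
```

```text
table z 0.0005338018487561769 nodata 0.0037638346354166665
0.03 [245. 208.] 831 z [37. 40. 44.] (array([557.8,  10.9]), array([60.1, 92.1]), 11.0)
0.075 [276. 225.] 243 z [90. 93. 97.] (array([512.5, -68.1]), array([41.9, 39.3]), 89.4)
0.075 [250. 231.] 149 z [83. 87. 89.] (array([497.5,  -3.2]), array([43.9, 39.8]), 11.8)
0.075 [226. 236.] 275 z [93. 96. 99.] (array([486.5,  56.5]), array([43.7, 35.8]), 10.8)
px mat [86 82 80] table [125 120 108] cradle [23 22 20]
top px [143. 215.] 4502 rect(mm) [541.  284.3] [133.7 244.7] 6.5
top px [366. 211.] 1927 rect(mm) [ 551.5 -305.7] [ 98.6 134.4] 7.0
top px [384. 193.] 32 rect(mm) [ 594.8 -349.6] [20.9 15.8] 88.3
top px [345. 198.] 32 rect(mm) [ 584.7 -250.3] [13.4 23.1] 38.3
top px [388. 223.] 32 rect(mm) [ 521.1 -359.3] [13.8 21.8] 13.9
top px [349. 227.] 33 rect(mm) [ 508.4 -261.6] [20.8 15.6] 88.8[ WARN:0@0.981] global loadsave.cpp:1063 imwrite_ Unsupported depth image for selected encoder is fallbacked to CV_8U.
```

View pics/crop.png

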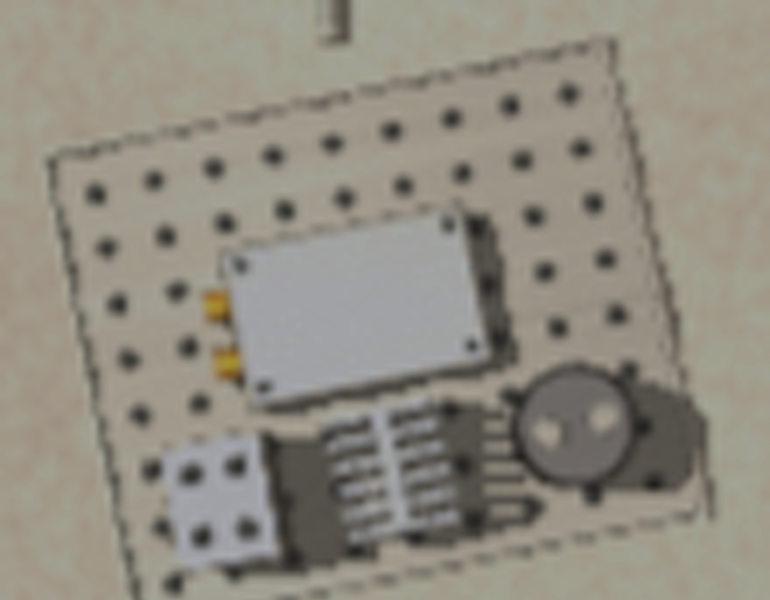

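View pics/crops.png

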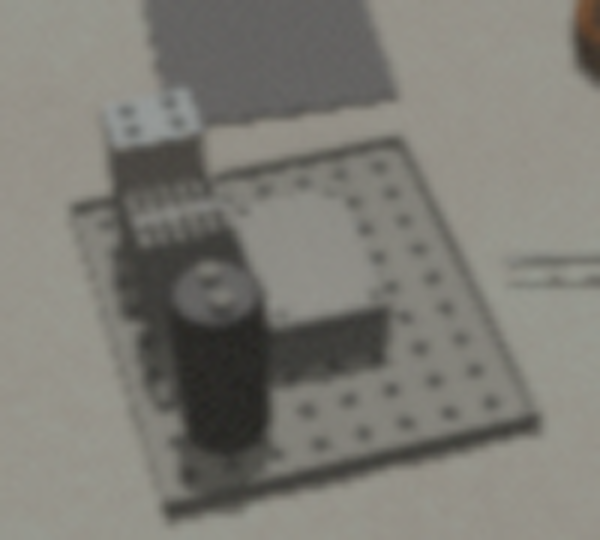

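Depth sizes match the stated dimensions to within 0.3 mm for the box, relay and heat sink. The row and box are yawed about +11°, the mat about 6.5° and the cradle about 7°. I'll write the pick and place helpers, check reach, and move the relay first.

```bash
cat >> h.py <<'E'
def R(a,s=1):
    z=s*np.array([np.cos(a),np.sin(a),0]);x=np.array([0,0,-1.]);return np.c_[x,np.cross(z,x),z]
A=np.deg2rad
# name: tray x,y,yaw(deg), TCP z when gripped on the tray, jaw sign
T={"relay":(.4865,.0565,10.8,.086),"heat":(.4975,-.0032,11.8,.077),"cap":(.5125,-.0681,11.,.082),"box":(.5578,.0109,11.0,.034)}
my=np.array([-np.sin(A(6.5)),np.cos(A(6.5))]);mc=np.array([.541,.2843])
M={n:(*(mc+my*k),T[n][2],T[n][3]-.002) for n,k in(("relay",.075),("heat",0),("cap",-.072))}
C={"box":(.5518,-.3054,7.2,.036)}
S=1; UP=.215
def go(t,z): movep([t[0],t[1],z],R(A(t[2]),S))
def lin(t,z,f): move_l([t[0],t[1],z],R(A(t[2]),S),feed=f)
def pick(t,N=45):
    go(t,max(t[3]+.05,.15)); lin(t,t[3],.12); command_gripper(.02,N); g=sense()["finger_gap"]
    lin(t,UP if t[3]>.05 else .13,.2); s=sense(); print("pick gap",round(g,4),"after lift",round(s["finger_gap"],4),"F",np.round(s["wrist_force"],1),"t",s["time_s"])
def place(t,dz=.001):
    h=UP if t[3]>.05 else .13
    go(t,h); lin(t,t[3]+.02,.15); lin(t,t[3]+dz,.05); print("F at place",np.round(sense()["wrist_force"],1))
    command_gripper(.085); lin(t,max(t[3]+.05,.15),.2); print("t",sense()["time_s"])
E
python3 - <<'E'
from h import *
u,v=np.array([575,427])/7+[195,165]; print("cap circle",ray("top",[u,v],.092), "box",ray("top",[245.2,208.5],.04))
for s in(1,-1):
    for D in(T,M,C):
        for n,t in D.items():
            for z in(t[3],UP):
                q=inverse_kinematics([t[0],t[1],z],R(A(t[2]),s)); print(s,n,z,None if q is None else np.round(q,2))
E
```

```text
cap circle [[ 0.51007697 -0.06958046]] box [[0.55596869 0.01083738]]
1 relay 0.086 [ 0.34  0.5  -0.68  2.09  0.48  0.71 -0.46]
1 relay 0.215 [ 0.49  0.32 -0.83  1.97  0.28  0.97 -0.29]
1 heat 0.077 [ 0.39  0.5  -0.58  2.08  0.43  0.68 -0.27]
1 heat 0.215 [ 0.52  0.3  -0.71  1.96  0.24  0.96 -0.1 ]
1 cap 0.082 [ 0.49  0.51 -0.56  2.04  0.41  0.71 -0.13]
1 cap 0.215 [ 0.57  0.32 -0.64  1.92  0.23  0.97  0.02]
1 box 0.034 [ 0.33  0.64 -0.56  1.96  0.53  0.69 -0.37]
1 box 0.215 [ 0.44  0.4  -0.69  1.83  0.3   1.01 -0.18]
1 relay 0.08399999999999999 [ 0.03  0.89 -1.08  1.72  0.87  1.1  -1.15]
1 relay 0.215 [-0.01  0.65 -0.98  1.62  0.57  1.18 -0.93]
1 heat 0.075 [ 0.12  0.81 -0.99  1.8   0.81  1.   -1.01]
1 heat 0.215 [ 0.19  0.66 -1.11  1.7   0.63  1.2  -0.88]
1 cap 0.08 [ 0.14  0.68 -0.81  1.86  0.64  0.88 -0.79]
1 cap 0.215 [ 0.32  0.61 -1.1   1.75  0.6   1.16 -0.77]
1 box 0.036 [ 0.69  0.68 -0.35  1.79  0.33  0.73  0.28]
1 box 0.215 [ 0.76  0.47 -0.44  1.67  0.23  1.05  0.37]
-1 relay 0.086 [-1.01  0.68  1.11  2.16 -0.85  0.84 -2.3 ]
-1 relay 0.215 [-1.18  0.45  1.28  2.05 -0.52  1.01 -2.58]
-1 heat 0.077 [-0.87  0.72  1.11  2.15 -0.89  0.85 -2.14]
-1 heat 0.215 [-0.96  0.38  1.13  2.04 -0.42  0.98 -2.56]
-1 cap 0.082 [-0.73  0.73  1.11  2.1  -0.88  0.88 -2.04]
-1 cap 0.215 [-0.81  0.43  1.12  1.99 -0.46  1.   -2.41]
-1 box 0.034 [-0.74  0.78  0.91  2.02 -0.88  0.8  -2.24]
-1 box 0.215 [-0.9   0.52  1.12  1.9  -0.54  1.06 -2.5 ]
-1 relay 0.08399999999999999 [ 0.07  0.96 -1.19  1.72  0.96  1.17  1.93]
-1 relay 0.215 [ 0.08  0.75 -1.18  1.62  0.72  1.27  2.1 ]
-1 heat 0.075 [ 0.21  0.93 -1.19  1.8   0.97  1.13  2.02]
-1 heat 0.215 [ 0.22  0.7  -1.18  1.69  0.68  1.23  2.22]
-1 cap 0.08 [ 0.34  0.89 -1.18  1.85  0.95  1.1   2.12]
-1 cap 0.215 [ 0.36  0.66 -1.18  1.75  0.65  1.19  2.33]
-1 box 0.036 [ 0.28  0.66  0.22  1.82 -0.21  0.69 -2.39]
-1 box 0.215 [ 0.31  0.43  0.18  1.7  -0.09  1.02 -2.5 ]
```

```bash
sed -i 's/(.5125,-.0681,11.,.082)/(.511,-.069,11.,.082)/; s/max(t\[3\]+.05,.15)/max(t[3]+.05,.17)/g' h.py
python3 - <<'E'
from h import *
go(T["relay"],.25); print(sense()["time_s"]); pick(T["relay"]); place(M["relay"])
p,d=camera("side");cv2.imwrite("pics/s1.png",cv2.resize(p[100:260,100:330],None,fx=3,fy=3)[...,::-1])
E
```

```text
2.6667
pick gap 0.0434 after lift 0.0436 F [ 0.2  0.4 -2. ] t 5.1833
F at place [-0.  -0.5 -1.1]
t 8.8417
```

View pics/s1.png

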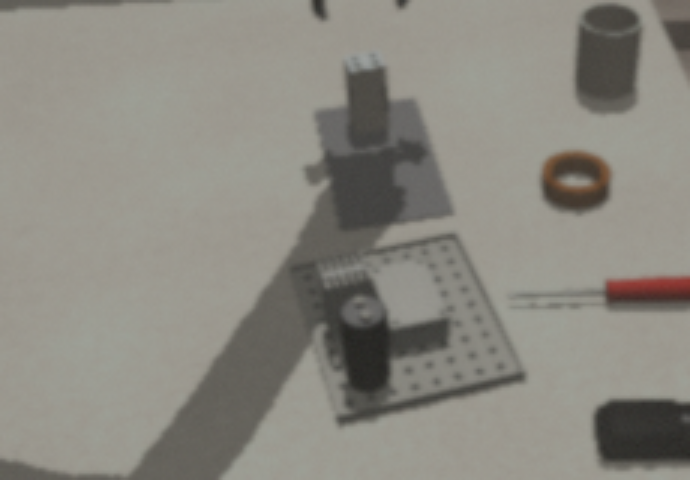

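The relay stands upright on the mat at crop px (367,100), and the rest of the row is undisturbed. Next the heat sink and capacitor go over, then I'll look again.

Run:
```python
from h import *
for n in("heat","cap"): pick(T[n]); place(M[n])
go((.50,-.15,8),.28)
p,d=camera("top");np.savez("top1.npz",p=p,d=d);P=cloud("top",d);Z=P[...,2]
roi=np.zeros(d.shape,bool);roi[165:262,80:305]=1
m=roi&(Z>.03)&(Z<.11);k,l,st,ce=cv2.connectedComponentsWithStats(m.astype(np.uint8))
for i in range(1,k):
    if st[i,4]>25:
        q=P[l==i];t=np.percentile(q[:,2],80);q=q[abs(q[:,2]-t)<.012]; print(np.round(ce[i]),"z",round(t,3),rect(q[:,:2]))
cv2.imwrite("pics/t1.png",cv2.resize(p[150:270,85:315],None,fx=3,fy=3)[...,::-1])
```

```text
pick gap 0.0432 after lift 0.0434 F [-0.4 -0.9 -2.4] t 12.475
F at place [ 1.3  0.1 -1.5]
t 16.1833
pick gap 0.043 after lift 0.043 F [-1.1 -0.1 -3.8] t 19.6833
F at place [-1.7 -0.8  0.1]
t 23.3167
[245. 208.] z 0.043 (array([557.2,  12.8]), array([60.1, 96.1]), 11.0)
[165. 211.] z 0.093 (array([550. , 213.5]), array([43.1, 40. ]), 89.4)
[137. 214.] z 0.085 (array([541.3, 284.3]), array([44.5, 39.8]), 11.5)
[108. 218.] z 0.096 (array([532. , 358.8]), array([44.1, 37.6]), 11.8)
```

View pics/t1.png

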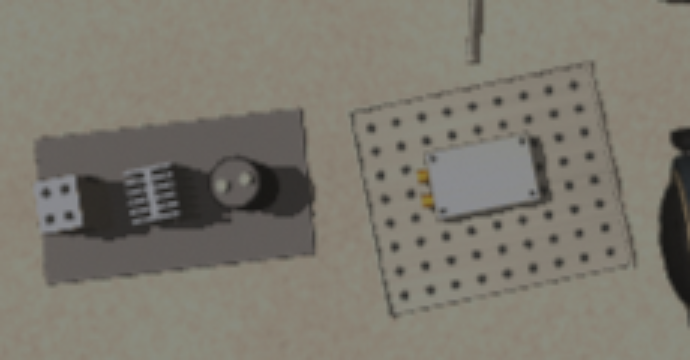

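All three specimens stand upright on the mat at crop px (60,204), (152,193) and (236,183). The box hasn't moved, at (482,177). Now the box goes to the cradle.

Run:
```python
from h import *
go(T["box"],.17); pick(T["box"],70); place(C["box"])
go((.50,-.05,8),.28)
p,d=camera("top");P=cloud("top",d);Z=P[...,2]
roi=np.zeros(d.shape,bool);roi[170:250,320:410]=1
m=roi&(Z>.032)&(Z<.055); q=P[m]; print(np.percentile(q[:,2],[5,50,95]),rect(q[:,:2]))
cv2.imwrite("pics/t2.png",cv2.resize(p[175:245,325:410],None,fx=8,fy=8,interpolation=cv2.INTER_CUBIC)[...,::-1])
```

```text
pick gap 0.0591 after lift 0.059 F [ 0.1 -0.7 -3.6] t 28.1417
F at place [-0.1 -0.5 -1.2]
t 31.725
[0.03783576 0.04188766 0.04559002] (array([ 552.9, -301.5]), array([60.6, 98.2]), 7.3)
```

View pics/t2.png

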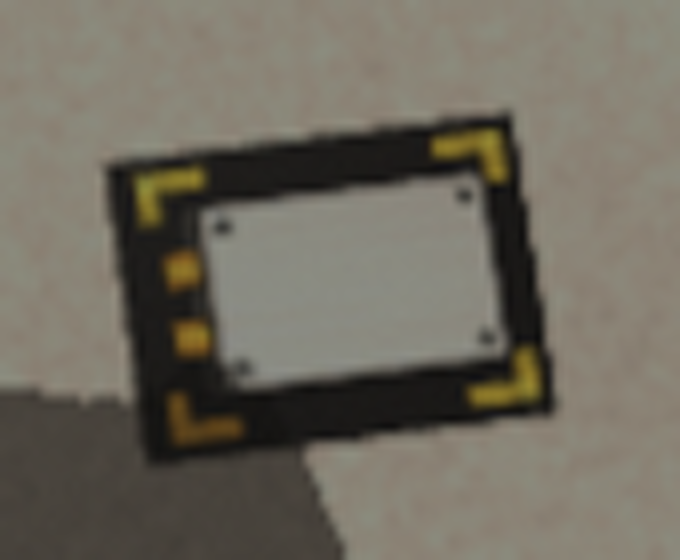

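The box lies flat in the cradle, with its top at z=0.042 (8+34 mm) as expected. It sits inside the four stops and its yaw matches at 7.3°. Now the specimens go back.

Run:
```python
from h import *
for n in("cap","heat","relay"): go(M[n],.2); pick(M[n]); place(T[n])
go((.45,-.25,8),.28); go((.35,-.40,-20),.28)
for n in("top","side"):
    p,d=camera(n)
    a=p[150:270,90:410] if n=="top" else p[130:340,170:350]
    k=2.5 if n=="top" else 2.8
    cv2.imwrite(f"pics/{n}3.png",cv2.resize(a,None,fx=k,fy=k,interpolation=cv2.INTER_CUBIC)[...,::-1])
    if n=="top":
        for f in (np.load("top0.npz")["d"],d):
            P=cloud("top",f);Z=P[...,2];roi=np.zeros(d.shape,bool);roi[165:262,195:405]=1
            m=roi&(Z>.075)&(Z<.11) ;k_,l,st,ce=cv2.connectedComponentsWithStats(m.astype(np.uint8))
            for i in range(1,k_):
                if st[i,4]>25: q=P[l==i]; print(np.round(ce[i],1),st[i,4],round(np.median(q[:,2]),3),np.round(q.mean(0)*1e3,1),rect(q[:,:2]))
        m=roi&(Z>.032)&(Z<.055);m[:,:320]=0;q=P[m]; print("box",np.median(q[:,2]),rect(q[:,:2]))
print(sense()["time_s"],sense()["position"])
```

```text
pick gap 0.0432 after lift 0.0429 F [-0.1 -0.8 -2.1] t 36.3917
F at place [-1.5 -1.1 -0.2]
t 40.0
pick gap 0.0434 after lift 0.0431 F [ 0.1  0.2 -3.3] t 43.8333
F at place [-0.9  0.  -2.7]
t 47.5167
pick gap 0.0435 after lift 0.0434 F [ 0.6 -0.5 -1.8] t 51.2667
F at place [-0.3  0.6 -1.3]
t 54.9
[276.5 225. ] 243 0.093 [512.5 -67.9  93.6] (array([512.5, -68.1]), array([41.9, 39.3]), 89.4)
[250.3 230.9] 149 0.087 [498.1  -3.4  86.5] (array([497.5,  -3.2]), array([43.9, 39.8]), 11.8)
[225.9 235.7] 275 0.096 [486.6  56.   95.9] (array([486.5,  56.5]), array([43.7, 35.8]), 10.8)
[276.5 225.5] 251 0.093 [511.4 -67.9  93.3] (array([511.3, -68.1]), array([41.6, 41.7]), 44.7)
[250.1 230.7] 147 0.086 [498.7  -2.9  86.4] (array([498.2,  -2.6]), array([44. , 39.5]), 10.8)
[225.9 235.7] 274 0.096 [486.6  56.   96.1] (array([486.5,  56.6]), array([44. , 36.1]), 10.3)
box 0.04188534426436652 (array([ 552.9, -302.1]), array([60.5, 99.4]), 7.3)
56.9917 [ 0.35171458 -0.39793111  0.28021029]
```

View pics/top3.png

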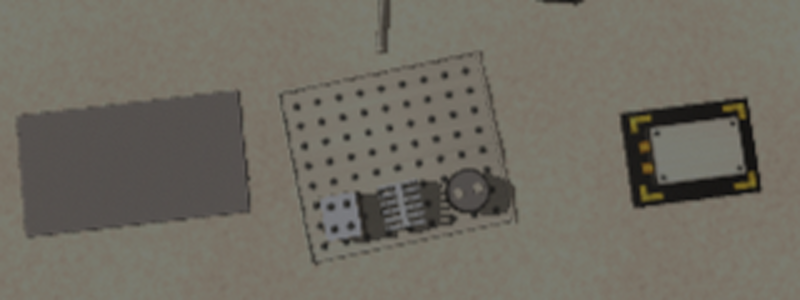

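View pics/side3.png

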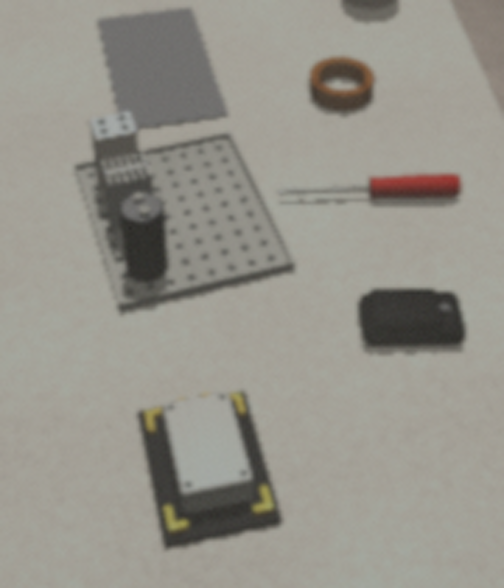

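The specimens are back in the original order, upright, and within about 1 mm and 1° of where they started. In the top crop they are at px (341,216), (403,208) and (468,190). The box is flat between the stops at (697,152), and the bystanders are untouched. I'm handing it in.

```bash
python3 -c "
from rig import *
finish_job(); print(sense()['time_s'])"
```

```text
the job is handed in; nothing more can be done
the job is handed in; nothing more can be done
```

The job is done and handed in at about 57 s of the 144 s allowed. I moved the relay, heat sink and capacitor to the mat, set the sensor box in the cradle, then put each specimen back in its own spot on the tray.

My last checks, comparing depth images from before and after plus both camera views:
- **Specimens:** all three are upright in the original order. The relay and heat sink are within about 1 mm and 1° of where they started. The capacitor is about 1 mm off; its turn was only checked by eye, from its studs looking the same as before.
- **Sensor box:** it lies flat between the four corner stops, with its top at 42 mm as expected and its yaw at 7.3° against the cradle's roughly 7°.
- **Bystanders:** the mouse, tape roll and screwdriver look unmoved.
- **Forces:** the wrist force stayed below 4 N at each point where I read it.

No check failed. I didn't monitor contact force between those readings, and the job gave no verdict when I handed it in.

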